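# Pull the axle clip and take off a trolley wheel

### The arm

A 6-joint arm with a two-finger parallel gripper is mounted at the origin on the work surface. World frame = base frame: x ahead of the robot, y to its left, z up, the work surface at z = 0. Lengths are in m, angles in degrees, forces in N, time in s.
With the tool pointing down it reaches from about 0.275 to 0.975 m from the base axis. Payload 8.4 kg.
Tool frame: the origin (TCP) lies between the finger pads; the fingertips stand 14 mm ahead of it and the grasp point (between the pads) lies 5 mm behind it; z points along the fingers, y is the direction in which the jaws open and shut (so a half turn about z gives the same grasp; the last joint's range is limited). The gripper opens to 92 mm and grips with 3 to 60 N. Pads are 20 mm wide; open, the fingers measure 128 mm over their backs; the gripper's body (75 mm by 189 mm) begins 69 mm behind the grasp point.
Start: joints at [-67.804, 20.225, 93.587, -0, 66.188, -0.138], TCP at [0.238, -0.578, 0.229] pointing down, gripper open.
Joint ranges: [-150.9, 150.9], [-52.94, 120.26], [3.33, 152.33], [-74.26, 254.26], [0, 154.13], [-172.89, 172.89]. Speed limits (degrees/s): [127.2, 127.2, 159.86, 180, 180, 180].

### API

Orientations are given as a 3x3 rotation matrix whose columns are the frame's x, y, z axes.
In Python, from bench import manip, cams gives the robot as it stands.
- The arm moves only by the tool step_arm, never from a script. Its argument "moves" is text: rows parted by semicolons, each of 7 numbers parted by spaces: the shift along the tool's x, y, z in units of 50 mm (1.0 is 50 mm), then the turn, a rotation vector about the tool's x, y, z in units of 6 degrees (1.0 is 6 degrees), then the opening in per cent of the stroke, from 0 (shut) to 100 (fully open). In form: tx ty tz wx wy wz grip; .... A call has exactly 8 rows; each row is the pose to reach, as a shift and turn from the pose measured when the call began, along the tool's axes at that moment; what a row does not reach only later rows make up. A row lasts 1/10 s, in which the tool goes at most 50 mm and 8.59 degrees, less where a joint would pass 70% of its speed; a pose out of reach is approached as far as the arm can. A call with a gripper value outside its range is refused whole. The fingers move at their own pace and stop on an object; the grip force is fixed at half the most. Time passes only in rows, so rows that repeat a pose let the fingers close, or fill a call up. It gives the time, the measured TCP pose, the force and the opening at its end, in the units of the state.
- manip.sense(): the state, without advancing time (a new reading comes with each control period).
- cams.snapshot(name): name is "scene" or "top" or "wrist"; returns a dict with "img" (400x640x3 uint8, red, green, blue), "fx", "fy", "cx", "cy" (pixels), "rvec" (rotation vector, rad) and "tvec" (3), from world to camera coordinates, as OpenCV has them; the wrist camera has in their place "T_tool_cam" (4x4, takes a point from camera to tool coordinates, whose origin is the TCP and whose axes are the flange's). Camera axes: x right, y down, z forward; pixel columns grow to the right and rows downward; lengths in m; the calibration is good to about 2 mm. A picture is of the moment at which its call begins: read the wrist's pose just before it. There is no depth.
- manip.job_done(): hands the job in, once; it reports no verdict.
The state is a dict: "time_s": time; "joint_positions": joint angles; "joint_velocities": joint speeds; "joint_torque": joint torques, N m; "ee_pos": TCP position; "tcp_rot": TCP orientation; "ft_force": force on the tool from outside, world axes, zero at the start; "ft_torque": the same for the moment, N m; "grip_width": finger opening in m.
Only numpy, scipy, OpenCV 4.12 (cv2) and the standard library are available. Lean on these libraries where they do the work, as an engineer would, in place of code of your own. Each camera call takes 0.05 s, during which the arm holds its last target. There are 200 camera calls.

### The job

Take the worn wheel off the stock trolley's axle: hook the spring clip with the red-handled hooked pick, pull the clip sideways out of the axle's groove with the pick, and lay the pick down out of the way. Then lift the wheel off the axle and set it down gently, flat on the rubber mat. The clip may stay where it drops, as long as it is clear of the axle and not on the floor; do not knock the onyx lamp, the marble cup or the coasters about.

Things in the scene. Friction and masses are not known exactly. Their poses are not given: they have to be found in the camera images.
- axle_board: Fixed plywood board 220 x 220 x 18 mm; across it a blue rail (60 along x, 200 along y, top at z = 38 mm) and, at its centre, an upright steel axle: 40 mm wide collar up to z = 46 mm (the wheel sits on it), 28 mm journal to 94, groove 22 mm wide from 94 to 101, 28 mm head to 112. Origin: centre of the board's underside, on the axle's line, at bench height; z up.
- axle_groove (a point): Point on the axle's line at the lower edge of the groove, 94 mm above the bench.
- clip: Loose yellow U-shaped spring clip, 61 x 39 x 5 mm, 40 g, level in the axle's groove. Origin: axle's line, clip's underside. The round bow of the U is on -x (inner face x = -38, outer -45 mm), the mouth on +x (ends at +16). Hinged sprung legs; their nibs, 16.5 mm apart at x = +10, grip the axle. A pull of 7 to 15 N along its -x spreads them; free after 27 mm. It can turn about the axle.
- clip_window (a point): Where the hook goes in from above, between axle and bow: x = -30 mm in the clip's frame, half way up its thickness. The opening reaches from x = -38 to -14 mm (the axle's head), 25 mm wide. Farther than 22 mm from the axle's line all is free down to 26 mm below the clip. The clip droops as it slides off the washer: a hook 6 to 9 mm below its underside holds and clears the tyre.
- wheel: Loose trolley wheel, 150 mm wide, 0.4 to 0.75 kg, lying level on the axle's collar under the clip: blue tyre (36 mm high, radius 55 to 75 mm), grey disc with low ribs (rib tops at z = 23.5 mm) and a round grey hub 44 mm wide, 46 mm high, with a 40 mm brass washer 2 mm thick on top; bore 31 mm. Origin: centre of its underside; z up along the bore.
- wheel_boss (a point): Centre of the hub's top face, 46 mm above the wheel's underside; the hub stands 24 mm above the disc and can be gripped across its 44 mm diameter from above.
- pick: Loose hooked pick, about 110 g, with a red handle 95 mm long along x and 20 x 20 mm in section; a 7 mm steel shank goes on from the handle's end along +x to x = 105 mm and there bends straight down (-z). Origin: centre of the handle's underside; z up. It lies level in its wooden rest, handle underside 35 mm above the bench, hook hanging down.
- pick_grip (a point): Centre of the handle, 10 mm above the pick's origin: grip the handle here across y; the two saddles of the rest leave 62 mm free between them along x.
- pick_tip (a point): Lowest point of the hook: 105 mm ahead of the pick's origin along x and 26 mm below it (36 mm below the handle's centre line). The hook is round, 7 mm in diameter.
- pick_rest: Fixed wooden rest: base 100 x 50 x 8 mm with two saddles 12 mm long at x = -37 and +37 mm, their floors 35 mm above the bench, with cheeks 8 mm higher on both sides, 26 mm apart. Origin: centre of its underside; the pick lies along its x.
- mat: Fixed dark grey ribbed rubber mat 220 x 220 x 6 mm on the bench. Origin: centre of its underside, at bench height.
- onyx_lamp: Bystander: pale onyx table lamp, 155 mm high, 106 mm wide. Origin: centre of its foot.
- marble_cup: Bystander: marble cup 80 mm wide, 85 mm high. Origin: centre of its underside.
- coasters: Bystander: stack of stone coasters about 105 mm square, 36 mm high. Origin: centre of its underside.
Things that resemble listed ones, but are neither listed nor needed, are in the scene too. Leave any purple look-alike of the pick alone. There is more than one size of the wheel; the job needs the larger.

How it is judged (in metres and radians):
On the way, in this order (a step that is already met when the one before it is completed fails the run):
1. the held pick's hook is down inside the clip's opening while the clip is still in its groove (x of pick_tip in the frame of clip between -0.042 and -0.012 m and y of pick_tip in the frame of clip between -0.0125 and 0.0125 m and z of pick_tip in the frame of clip between -0.03 and 0.0045 m and horizontal distance between clip and axle_groove below 0.008 m and contact force between the fingers and pick above 1 N), for 0.1 s.
2. the clip is pulled off the axle (its centre more than 24 mm from the axle's line) with the held pick's hook still in its opening (horizontal distance between clip and axle_groove above 0.024 m and horizontal distance between pick_tip and clip_window below 0.022 m and z of pick_tip in the frame of clip below 0.012 m and contact force between the fingers and pick above 1 N).
At the end, for the whole second after the job is handed in: The wheel lies flat and still on the mat, its centre within 60 mm of the mat's centre; the clip lies still anywhere on the bench, more than 35 mm from the axle's line; the pick lies still on the bench or its rest (handle lower than 80 mm), not touching the wheel (horizontal distance between wheel and mat below 0.06 m and height (world z) of wheel below 0.012 m and angle between wheel's own z axis and vertical below 0.08 rad and linear speed of wheel below 0.02 m/s and horizontal distance between clip and axle_groove above 0.035 m and height (world z) of clip above -0.01 m and linear speed of each of clip, pick below 0.03 m/s and height (world z) of pick between -0.02 and 0.08 m and contact force between pick and wheel below 0.1 N).
It fails at once if the clip falls off the bench (height (world z) of clip below -0.05 m).
It fails at once if the wheel is dropped or slammed onto the mat (more than 200 N, as in a fall of some 20 to 30 mm) (contact force between wheel and mat above 200 N).
It fails at once if a bystander is knocked about (onyx lamp, marble cup or coasters moved more than 30 mm) (distance of any of onyx_lamp, marble_cup, coasters from where it was at the start of the episode above 0.03 m).
It also fails if it takes over 61 s, if anything falls off the work surface, if the arm or the gripper's body presses on something with over 40 N, if the wrist force passes 120 N, or if a joint passes its speed limit or range.

## Working session

There is one attempt and no reset: what is moved stays moved. The work goes in short steps, Python scripts to look and compute and a tool call to move; the robot and the scene stay as the last step left them, time stands still between calls to the robot, and variables do not carry over. Pictures are saved under pics/ and viewed, about 8 in all and at most 12, crops included, and the job is handed in when it is done.

Besides the shell and the picture viewer there is one more tool, called after ">>>" as name(argument=value, ...) on one line, values as JSON. step_arm: Moves the arm, as the interface text tells. Its arguments: {"type":"object","properties":{"moves":{"type":"string"}},"required":["moves"]}

```bash
mkdir -p pics; ls; cat > h.py <<'E'
import numpy as np, cv2
from bench import manip, cams
def snap(n,f=None):
    s=manip.sense(); d=cams.snapshot(n)
    if n=="wrist":
        T=np.eye(4);T[:3,:3]=np.array(s["tcp_rot"]);T[:3,3]=s["ee_pos"]
        T=T@np.array(d["T_tool_cam"]); d["R"]=T[:3,:3].T; d["t"]=-T[:3,:3].T@T[:3,3]
    else:
        d["R"]=cv2.Rodrigues(np.array(d["rvec"],float))[0]; d["t"]=np.array(d["tvec"],float).ravel()
    d["K"]=np.array([[d["fx"],0,d["cx"]],[0,d["fy"],d["cy"]],[0,0,1.]])
    if f: cv2.imwrite(f"pics/{f}.png",d["img"][:,:,::-1]); np.savez(f"pics/{f}.npz",**{k:d[k] for k in("img","R","t","K")})
    return d
def load(f): return dict(np.load(f"pics/{f}.npz"))
def back(d,u,v,z):
    r=d["R"].T@np.linalg.inv(d["K"])@[u,v,1]; c=-d["R"].T@d["t"]
    return c+r*(z-c[2])/r[2]
def proj(d,p):
    q=d["K"]@(d["R"]@np.array(p)+d["t"]); return q[:2]/q[2]
def tri(ds,uv):
    A=[];b=[]
    for d,(u,v) in zip(ds,uv):
        r=d["R"].T@np.linalg.inv(d["K"])@[u,v,1]; r/=np.linalg.norm(r); P=np.eye(3)-np.outer(r,r)
        A.append(P);b.append(P@(-d["R"].T@d["t"]))
    return np.linalg.solve(sum(A),sum(b))
def go(p,R=None):
    "shift/turn units from current pose to p,R"
    s=manip.sense();C=np.array(s["tcp_rot"]);
    t=C.T@(np.array(p)-s["ee_pos"])/.05
    w=np.zeros(3) if R is None else np.degrees(cv2.Rodrigues(C.T@R)[0].ravel())/6
    print("move",t.round(3),w.round(3)); return t,w
def st():
    s=manip.sense(); print(s["time_s"],np.round(s["ee_pos"],4),np.round(s["tcp_rot"],3).tolist(),np.round(s["ft_force"],1),round(s["grip_width"],4))
E
python3 - <<'E'
from h import *
st()
a=snap("scene","scene0");b=snap("top","top0")
for d in(a,b): print(-d["R"].T@d["t"],d["K"][0,0])
E
```

```text
pics
0.0 [ 0.2373 -0.5777  0.2279] [[0.925, 0.38, -0.0], [0.38, -0.925, 0.001], [0.0, -0.001, -1.0]] [-0.  -0.2 -0.2] 0.0916
[1.33121126 0.3398482  1.18447942] 392.8227276768844
[ 0.40311641 -0.01145847  1.50554718] 494.1401886829424
```

View pics/top0.png

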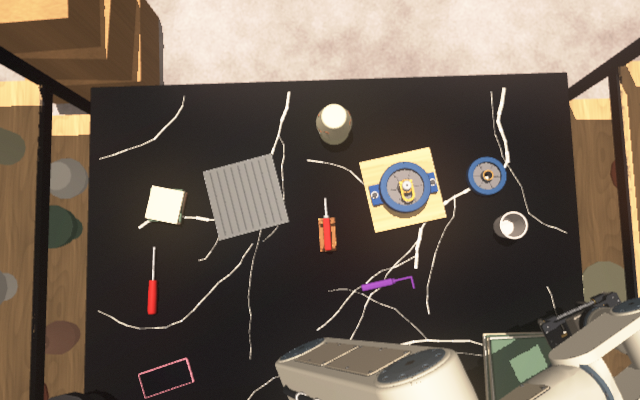

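View pics/scene0.png

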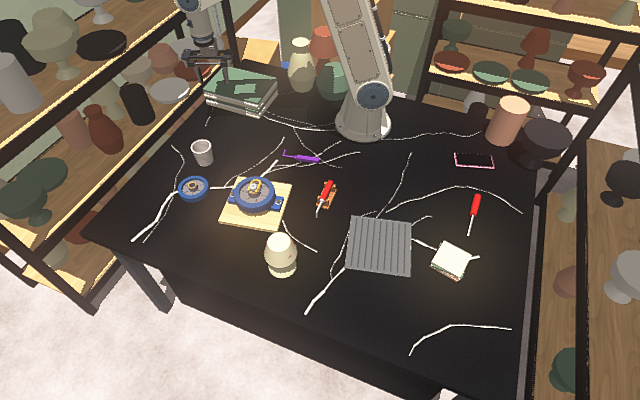

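The top view shows these candidates:
- **Pick:** red pick in its wooden rest at (327,235). The look-alikes are the red screwdriver at (153,295) and the purple pick at (385,285).
- **Wheel:** the large wheel on its board at (405,188). The small one is at (487,175).
- **Mat and bystanders:** mat (246,197), lamp (334,123), cup (511,225), coasters (165,205).

I choose the rest's pick and the board's wheel. Next is a close crop to check that.

```bash
python3 - <<'E'
from h import *
d=load("top0");i=d["img"][:,:,::-1]
c=cv2.resize(i[140:260,300:450],None,fx=5,fy=5,interpolation=cv2.INTER_CUBIC)
cv2.imwrite("pics/crop0.png",c)
for n,u,v,z in[("axle",405,188,.06),("pick",327,235,.045),("mat",246,197,.006),("lamp",334,125,.1),("small",487,176,.03),("cup",511,225,.05),("coast",165,205,.036)]: print(n,back(d,u,v,z).round(3))
E
```

```text
axle [ 0.59  -0.222  0.06 ]
pick [0.459 0.011 0.045]
mat [0.583 0.257 0.006]
lamp [ 0.775 -0.018  0.1  ]
small [ 0.623 -0.472  0.03 ]
cup [ 0.474 -0.527  0.05 ]
coast [0.562 0.497 0.036]
```

View pics/crop0.png

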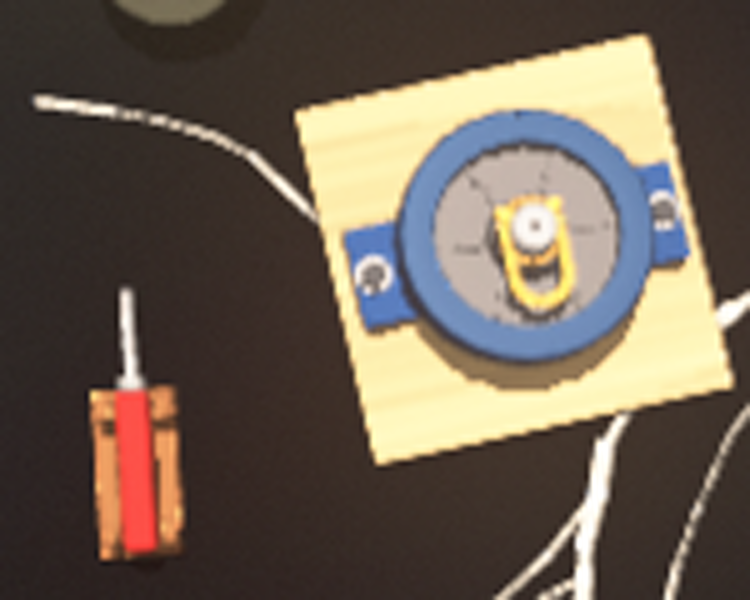

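The crop confirms it. The pick has a red handle with its hooked shank pointing to the top of the image, at about crop (127,290). The clip sits under the axle head at crop (533,225), with its bow toward the robot at about (548,305).

```bash
python3 - <<'E'
from h import *
d=load("top0")
f=lambda u,v,z: back(d,300+(u+.5)/5-.5,140+(v+.5)/5-.5,z)
ax=f(534,225,.112);bw=f(548,303,.097)
r=f(139,551,.055);t=f(126,289,.049);fr=f(130,388,.055)
print("axle",ax,"bow",bw,"ang",np.degrees(np.arctan2(*(ax-bw)[1::-1])))
print("pick rear",r,"front",fr,"tip",t,"ang",np.degrees(np.arctan2(*(fr-r)[1::-1])),np.degrees(np.arctan2(*(t-r)[1::-1])),"ctr",(r+fr)/2)
print("board", [f(*c,.018).round(4) for c in[(297,110),(648,35),(735,385),(378,465)]], np.mean([f(*c,.018) for c in[(297,110),(648,35),(735,385),(378,465)]],0))
for c in[(204,172),(271,154),(288,220),(220,240)]: print(back(d,*c,.006).round(3))
s=cams.snapshot("wrist");print(np.round(s["T_tool_cam"],3),s["fx"],s["cx"],s["cy"])
def Rz(a):
    a=np.radians(a);c,s=np.cos(a),np.sin(a);return np.array([[c,s,0],[s,-c,0],[0,0,-1.]])
go([.5,-.22,.32],Rz(0))
E
```

```text
axle [ 0.59305472 -0.21853361  0.112     ] bow [ 0.54994865 -0.22685924  0.097     ] ang 10.93166238660922
pick rear [0.41517979 0.01105346 0.055     ] front [0.51083919 0.01387019 0.055     ] tip [0.57021963 0.01484106 0.049     ] ang 1.6866089698641928 1.3994488284917546 ctr [0.46300949 0.01246182 0.055     ]
board [array([ 0.6806, -0.0916,  0.018 ]), array([ 0.7206, -0.3065,  0.018 ]), array([ 0.5056, -0.3487,  0.018 ]), array([ 0.4632, -0.1332,  0.018 ])] [ 0.59251979 -0.21998486  0.018     ]
[0.664 0.387 0.006]
[0.715 0.178 0.006]
[0.509 0.129 0.006]
[0.454 0.338 0.006]
[[-0.001 -0.963 -0.271  0.076]
 [ 1.    -0.001 -0.002  0.   ]
 [ 0.001 -0.271  0.963 -0.155]
 [ 0.     0.     0.     1.   ]] 314.12025716085464 317.6183236102281 195.31958591881565
move [ 7.578 -4.625 -1.835] [-1.000e-02  2.000e-03  3.722e+00]
```

```bash
cat >> h.py <<'E'
def Rz(a):
    a=np.radians(a);c,s=np.cos(a),np.sin(a);return np.array([[c,s,0],[s,-c,0],[0,0,-1.]])
E
python3 - <<'E'
from h import *
go([.463,.0125,.15],Rz(1.5))
E
```

```text
move [ 8.66  -9.204  1.57 ] [-1.000e-02  2.000e-03  3.472e+00]
```

>>> step_arm(moves="0.9 -0.9 0 0 0 0.5 100; 1.7 -1.8 0.1 0 0 1 100; 2.5 -2.7 0.3 0 0 1.5 100; 3.4 -3.6 0.6 0 0 2 100; 4.2 -4.5 0.9 0 0 2.5 100; 5.1 -5.4 1.2 0 0 3 100; 5.9 -6.3 1.4 0 0 3.47 100; 6.7 -7.2 1.57 0 0 3.47 100")

```text
time_s: 0.95
ee_pos: [0.377, -0.2076, 0.1669]
tcp_rot: [[1.0, 0.024, -0.0], [0.024, -1.0, 0.001], [-0.0, -0.001, -1.0]]
ft_force: [0.5, -0.0, 0.5]
grip_width: 0.0916
```

```bash
python3 - <<'E'
from h import *
st();go([.463,.0125,.15],Rz(1.5))
E
```

```text
0.95 [ 0.377  -0.2076  0.1669] [[1.0, 0.024, -0.0], [0.024, -1.0, 0.001], [-0.0, -0.001, -1.0]] [ 0.5 -0.   0.5] 0.0916
move [ 1.826 -4.359  0.341] [-0.009  0.002 -0.019]
```

>>> step_arm(moves="0.3 -0.8 0 0 0 0 100; 0.7 -1.6 0.1 0 0 0 100; 1.1 -2.5 0.2 0 0 0 100; 1.4 -3.3 0.3 0 0 0 100; 1.7 -4 0.34 0 0 0 100; 1.83 -4.36 0.34 0 0 0 100; 1.83 -4.36 0.34 0 0 0 100; 1.83 -4.36 0.34 0 0 0 100")

```text
time_s: 1.75
ee_pos: [0.4628, 0.0125, 0.1499]
tcp_rot: [[1.0, 0.026, -0.001], [0.026, -1.0, 0.001], [-0.001, -0.001, -1.0]]
ft_force: [0.5, 0.2, -0.1]
grip_width: 0.0917
```

```bash
python3 - <<'E'
from h import *
st();snap("wrist","w1")
E
```

```text
1.75 [0.4628 0.0125 0.1499] [[1.0, 0.026, -0.001], [0.026, -1.0, 0.001], [-0.001, -0.001, -1.0]] [ 0.5  0.2 -0.1] 0.0917
```

View pics/w1.png

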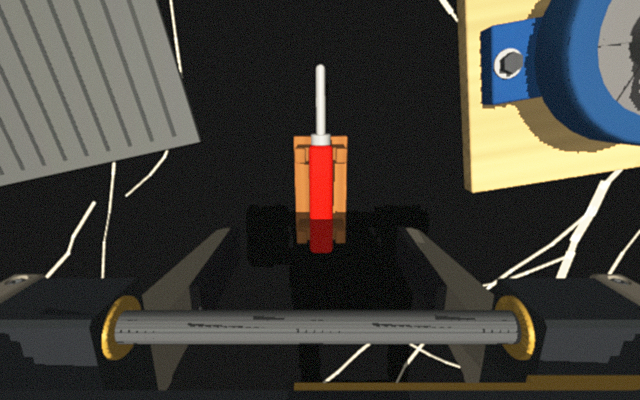

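The wrist view shows the red handle centred between the fingers and aligned with the tool: front at (320,146), rear at (321,251), shank tip at (320,66).

```bash
python3 - <<'E'
from h import *
d=load("w1")
a=back(d,320.5,146,.055);b=back(d,321,251,.055);t=back(d,320,66,.05)
print(a,b,t,np.degrees(np.arctan2(*(a-b)[1::-1])),np.degrees(np.arctan2(*(t-b)[1::-1])))
c=(a+b)/2;print(c)
go([.463,c[1],.040],Rz(1.5))
E
```

```text
[0.50922172 0.0115989  0.055     ] [0.41834079 0.00871159 0.055     ] [0.56870567 0.01354843 0.05      ] 1.819684728673185 1.8424183405261187
[0.46378125 0.01015524 0.055     ]
move [0.006 0.039 2.198] [-0.006  0.008 -0.017]
```

>>> step_arm(moves="0 0.02 0.6 0 0 0 100; 0 0.03 1.2 0 0 0 100; 0 0.03 1.8 0 0 0 100; 0 0.03 2.2 0 0 0 100; 0 0.03 2.2 0 0 0 100; 0 0.03 2.2 0 0 0 0; 0 0.03 2.2 0 0 0 0; 0 0.03 2.2 0 0 0 0")

```text
time_s: 2.6
ee_pos: [0.4635, 0.0104, 0.0411]
tcp_rot: [[1.0, 0.024, 0.001], [0.024, -1.0, 0.001], [0.001, -0.001, -1.0]]
ft_force: [0.5, -0.2, -0.1]
grip_width: 0.0705
```

>>> step_arm(moves="0 0 0 0 0 0 0; 0 0 0 0 0 0 0; 0 0 0 0 0 0 0; 0 0 0 0 0 0 0; 0 0 -0.2 0 0 0 0; 0 0 -0.6 0 0 0 0; 0 0 -1.4 0 0 0 0; 0 0 -2.2 0 0 0 0")

```text
time_s: 3.4
ee_pos: [0.4626, 0.0103, 0.1525]
tcp_rot: [[1.0, 0.024, -0.0], [0.024, -1.0, 0.001], [-0.0, -0.001, -1.0]]
ft_force: [0.5, -0.5, -0.2]
grip_width: 0.0062
```

```bash
python3 - <<'E'
from h import *
st()
print(go([.44,-.235,.16],Rz(11)))
E
```

```text
3.4 [0.4626 0.0103 0.1525] [[1.0, 0.024, -0.0], [0.024, -1.0, 0.001], [-0.0, -0.001, -1.0]] [ 0.5 -0.5 -0.2] 0.0062
move [-0.571  4.893 -0.154] [-0.006  0.002 -1.602]
(array([-0.57125943,  4.89317446, -0.15357338]), array([-0.00608308,  0.00194296, -1.60233502]))
```

I lifted before the fingers had shut: they close at only about 80 mm/s. I'll reopen and check the pick.

>>> step_arm(moves="0 0 0 0 0 0 100; 0 0 0 0 0 0 100; 0 0 0 0 0 0 100; 0 0 0 0 0 0 100; 0 0 0 0 0 0 100; 0 0 0 0 0 0 100; 0 0 0 0 0 0 100; 0 0 0 0 0 0 100")

```text
time_s: 4.2
ee_pos: [0.4626, 0.0103, 0.1522]
tcp_rot: [[1.0, 0.024, -0.001], [0.024, -1.0, 0.001], [-0.001, -0.001, -1.0]]
ft_force: [0.0, 0.2, 0.5]
grip_width: 0.0677
```

```bash
python3 - <<'E'
from h import *
st();snap("wrist","w2")
E
```

```text
4.2 [0.4626 0.0103 0.1522] [[1.0, 0.024, -0.001], [0.024, -1.0, 0.001], [-0.001, -0.001, -1.0]] [0.  0.2 0.5] 0.0677
```

View pics/w2.png

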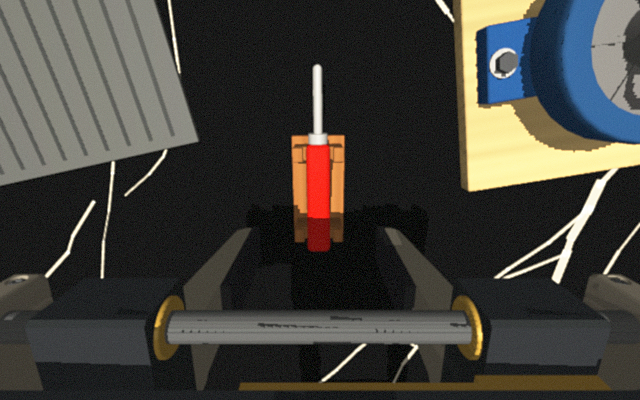

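The pick hasn't moved and is still centred at (318,146)–(318,250). I'll descend with a partial opening and close fully this time.

>>> step_arm(moves="0 0 0.5 0 0 0 55; 0 0 1.1 0 0 0 55; 0 0 1.7 0 0 0 55; 0 0 2.1 0 0 0 50; 0 0 2.24 0 0 0 50; 0 0 2.24 0 0 0 0; 0 0 2.24 0 0 0 0; 0 0 2.24 0 0 0 0")

```text
time_s: 5.05
ee_pos: [0.4634, 0.0104, 0.0414]
tcp_rot: [[1.0, 0.024, 0.001], [0.024, -1.0, 0.001], [0.001, -0.001, -1.0]]
ft_force: [0.4, -0.4, -0.2]
grip_width: 0.0241
```

>>> step_arm(moves="0 0 0 0 0 0 0; 0 0 0 0 0 0 0; 0 0 0 0 0 0 0; 0 0 0 0 0 0 0; 0 0 0 0 0 0 0; 0 0 0 0 0 0 0; 0 0 0 0 0 0 0; 0 0 0 0 0 0 0")

```text
time_s: 5.85
ee_pos: [0.4636, 0.0104, 0.0417]
tcp_rot: [[1.0, 0.024, 0.002], [0.024, -1.0, 0.001], [0.002, -0.001, -1.0]]
ft_force: [-1.8, 0.4, 6.1]
grip_width: 0.0197
```

>>> step_arm(moves="0 0 -0.3 0 0 0 0; 0 0 -0.8 0 0 0 0; 0 0 -1.5 0 0 0 0; 0 0 -2.1 0 0 0 0; 0 0 -2.4 0 0 0 0; 0 0 -2.4 0 0 0 0; 0 0 -2.4 0 0 0 0; 0 0 -2.4 0 0 0 0")

```text
time_s: 6.65
ee_pos: [0.4625, 0.0103, 0.1604]
tcp_rot: [[1.0, 0.024, -0.0], [0.024, -1.0, 0.001], [-0.0, -0.001, -1.0]]
ft_force: [0.0, 0.5, -2.2]
grip_width: 0.0199
```

```bash
python3 - <<'E'
from h import *
st()
a=np.radians(11); c=np.array([np.cos(a),np.sin(a)])
print(go(np.r_[np.array([.593,-.219])-c*.145,.165],Rz(11)))
E
```

```text
6.65 [0.4625 0.0103 0.1604] [[1.0, 0.024, -0.0], [0.024, -1.0, 0.001], [-0.0, -0.001, -1.0]] [ 0.   0.5 -2.2] 0.0199
move [-0.361  5.132 -0.094] [-0.006  0.003 -1.602]
(array([-0.36106071,  5.13179998, -0.09425301]), array([-0.00629129,  0.00310817, -1.60189979]))
```

>>> step_arm(moves="0 0.7 -0.1 0 0 -0.2 0; 0 1.5 -0.1 0 0 -0.5 0; -0.1 2.3 -0.1 0 0 -0.8 0; -0.2 3.1 -0.1 0 0 -1.1 0; -0.3 3.9 -0.1 0 0 -1.4 0; -0.35 4.6 -0.1 0 0 -1.6 0; -0.36 5 -0.1 0 0 -1.6 0; -0.36 5.13 -0.1 0 0 -1.6 0")

```text
time_s: 7.45
ee_pos: [0.45, -0.2481, 0.1639]
tcp_rot: [[0.982, 0.188, -0.002], [0.188, -0.982, 0.001], [-0.002, -0.002, -1.0]]
ft_force: [0.6, 0.6, -1.4]
grip_width: 0.0198
```

```bash
python3 - <<'E'
from h import *
st();d=snap("wrist","w3")
T=snap("top","top3")
i=d["img"][:,:,::-1]
cv2.imwrite("pics/w3c.png",cv2.resize(i[0:200,180:460],None,fx=2.85,fy=2.85,interpolation=cv2.INTER_CUBIC))
E
```

```text
7.45 [ 0.45   -0.2481  0.1639] [[0.982, 0.188, -0.002], [0.188, -0.982, 0.001], [-0.002, -0.002, -1.0]] [ 0.6  0.6 -1.4] 0.0198
```

View pics/w3c.png

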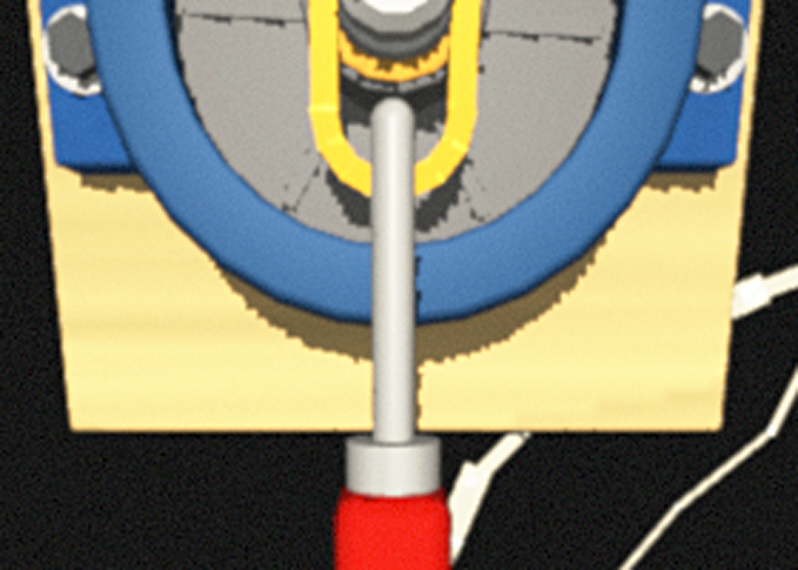

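The hook at crop (392,100) is centred laterally between the clip's legs (308 and 482, so centre 395), and the legs run parallel to the shank. Bow outer edge is about (393,202).

```bash
python3 - <<'E'
from h import *
d=load("w3");C=np.array(manip.sense()["tcp_rot"]);p=np.array(manip.sense()["ee_pos"])
f=lambda u,v,z: C.T@(back(d,180+(u+.5)/2.85-.5,(v+.5)/2.85-.5,z)-p)
print("bow outer",f(393,202,.099),"bow in",f(393,165,.099),"legs",f(308,60,.099),f(482,60,.099))
print("hook top end",f(392,98,p[2]+.0045),"ferrule",f(392,440,p[2]+.005))
print("axle guess", C.T@(np.array([.593,-.219,.1])-p))
E
```

```text
bow outer [0.09865983 0.00146505 0.0650331 ] bow in [0.10650605 0.00148016 0.06501994] legs [ 0.1279561  -0.01722398  0.06502196] [0.12785506 0.02113799 0.06494441]
hook top end [ 0.106219    0.00141817 -0.00468054] ferrule [ 0.05414533  0.0013032  -0.00509321]
axle guess [ 1.45613789e-01 -1.08189518e-05  6.39575515e-02]
```

>>> step_arm(moves="0.1 0.01 0 0 0 0 0; 0.2 0.01 0 0 0 0 0; 0.28 0.01 0 0 0 0 0; 0.28 0.01 0.1 0 0 0 0; 0.28 0.01 0.3 0 0 0 0; 0.28 0.01 0.4 0 0 0 0; 0.28 0.01 0.4 0 0 0 0; 0.28 0.01 0.4 0 0 0 0")

```text
time_s: 8.35
ee_pos: [0.4637, -0.2444, 0.1439]
tcp_rot: [[0.982, 0.189, -0.003], [0.189, -0.982, 0.002], [-0.002, -0.002, -1.0]]
ft_force: [-0.0, -0.4, -1.9]
grip_width: 0.0201
```

```bash
python3 - <<'E'
from h import *
st();d=snap("wrist","w4")
i=d["img"][:,:,::-1]
cv2.imwrite("pics/w4c.png",cv2.resize(i[0:120,240:400],None,fx=4,fy=4,interpolation=cv2.INTER_CUBIC))
E
```

```text
8.35 [ 0.4637 -0.2444  0.1439] [[0.982, 0.189, -0.003], [0.189, -0.982, 0.002], [-0.002, -0.002, -1.0]] [-0.  -0.4 -1.9] 0.0201
```

View pics/w4c.png

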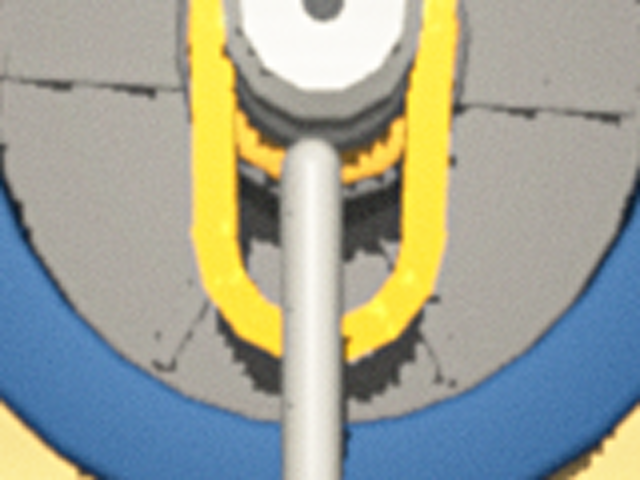

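```bash
python3 - <<'E'
from h import *
d=load("w4");s=manip.sense();C=np.array(s["tcp_rot"]);p=np.array(s["ee_pos"])
f=lambda u,v,z: C.T@(back(d,240+(u+.5)/4-.5,(v+.5)/4-.5,z)-p)
print("bow outer",f(318,364,.099),"legs",f(191,200,.099),f(449,200,.099), "head front edge",f(318,93,.112))
print("hook top end",f(312,137,p[2]+.0045))
E
```

```text
bow outer [0.08553307 0.00075578 0.04500102] legs [ 0.10831144 -0.01780218  0.04499939] [0.10824493 0.01987671 0.04492152] head front edge [0.11933008 0.00071367 0.03194165]
hook top end [ 1.06577947e-01 -3.76707140e-05 -4.68730354e-03]
```

Hook is about 28 mm from the axle line and 1 mm off to the side. I'll lower it into the opening.

>>> step_arm(moves="0 0.02 0.1 0 0 0 0; 0 0.02 0.2 0 0 0 0; 0 0.02 0.3 0 0 0 0; 0 0.02 0.4 0 0 0 0; 0 0.02 0.5 0 0 0 0; 0 0.02 0.5 0 0 0 0; 0 0.02 0.5 0 0 0 0; 0 0.02 0.5 0 0 0 0")

```text
time_s: 9.2
ee_pos: [0.4642, -0.2455, 0.1193]
tcp_rot: [[0.982, 0.189, -0.002], [0.189, -0.982, 0.002], [-0.002, -0.002, -1.0]]
ft_force: [-0.7, -0.1, -0.8]
grip_width: 0.0198
```

>>> step_arm(moves="-0.1 0 0 0 0 0 0; -0.2 0 0 0 0 0 0; -0.3 0 0 0 0 0 0; -0.4 0 0 0 0 0 0; -0.5 0 0 0 0 0 0; -0.6 0 0 0 0 0 0; -0.7 0 0 0 0 0 0; -0.8 0 0 0 0 0 0")

```text
time_s: 10.0
ee_pos: [0.4242, -0.2532, 0.1194]
tcp_rot: [[0.982, 0.189, -0.002], [0.189, -0.982, 0.002], [-0.002, -0.002, -1.0]]
ft_force: [0.7, -0.7, -0.2]
grip_width: 0.0198
```

```bash
python3 - <<'E'
from h import *
st();d=snap("wrist","w5");t=snap("top","top5")
a=d["img"][:,:,::-1][0:180,200:440];b=t["img"][:,:,::-1][140:260,340:460]
cv2.imwrite("pics/w5c.png",np.hstack([cv2.resize(a,(533,400),interpolation=cv2.INTER_CUBIC),cv2.resize(b,(260,260),interpolation=cv2.INTER_CUBIC)if 0 else cv2.copyMakeBorder(cv2.resize(b,(260,260),interpolation=cv2.INTER_CUBIC),0,140,0,0,0)]))
E
```

```text
10.0 [ 0.4242 -0.2532  0.1194] [[0.982, 0.189, -0.002], [0.189, -0.982, 0.002], [-0.002, -0.002, -1.0]] [ 0.7 -0.7 -0.2] 0.0198
```

View pics/w5c.png

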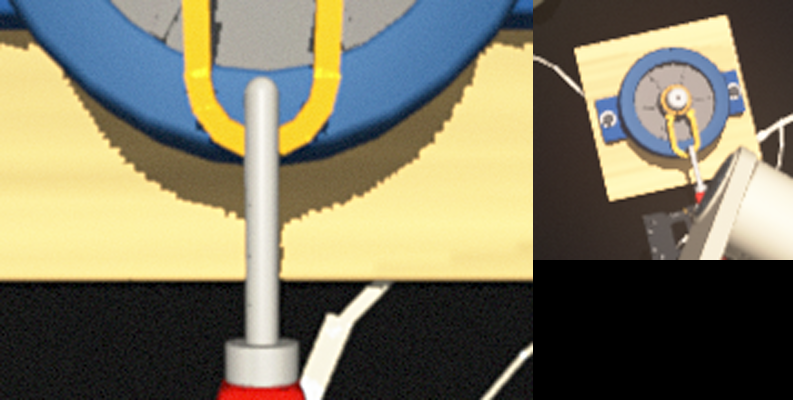

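The clip is off the axle, with the hook in its bow at crop (262,90). I'll keep dragging it clear of the tyre.

>>> step_arm(moves="-0.2 0 0 0 0 0 0; -0.4 0 0 0 0 0 0; -0.6 0 0 0 0 0 0; -0.8 0 0 0 0 0 0; -1.0 0 0 0 0 0 0; -1.2 0 0 0 0 0 0; -1.4 0 0 0 0 0 0; -1.6 0 0 0 0 0 0")

```text
time_s: 10.9
ee_pos: [0.3444, -0.2683, 0.1195]
tcp_rot: [[0.982, 0.189, -0.003], [0.189, -0.982, 0.002], [-0.002, -0.002, -1.0]]
ft_force: [1.1, -0.3, -1.0]
grip_width: 0.0197
```

```bash
python3 - <<'E'
from h import *
st();d=snap("wrist","w6");a=d["img"][:,:,::-1]
s=snap("scene","scene6")["img"][:,:,::-1][130:240,200:360]
cv2.imwrite("pics/w6c.png",np.hstack([a[:230,150:500],cv2.resize(s,(335,230),interpolation=cv2.INTER_CUBIC)]))
E
```

```text
10.9 [ 0.3444 -0.2683  0.1195] [[0.982, 0.189, -0.003], [0.189, -0.982, 0.002], [-0.002, -0.002, -1.0]] [ 1.1 -0.3 -1. ] 0.0197
```

View pics/w6c.png

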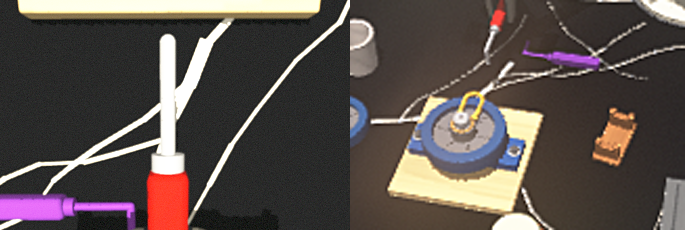

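The hook has left the clip, which stayed on the wheel next to the hub. I'll lift, then locate the clip numerically.

>>> step_arm(moves="0.3 0 -0.3 0 0 0 0; 0.6 0 -0.7 0 0 0 0; 1 0 -1 0 0 0 0; 1.4 0 -1 0 0 0 0; 1.7 0 -1 0 0 0 0; 1.7 0 -1 0 0 0 0; 1.7 0 -1 0 0 0 0; 1.7 0 -1 0 0 0 0")

```text
time_s: 11.8
ee_pos: [0.4265, -0.2519, 0.1682]
tcp_rot: [[0.982, 0.188, -0.005], [0.188, -0.982, 0.003], [-0.005, -0.004, -1.0]]
ft_force: [0.0, -0.5, -1.1]
grip_width: 0.0194
```

```bash
python3 - <<'E'
from h import *
st();d=snap("wrist","w7");t=snap("top","top7");s=snap("scene","scene7")
a=d["img"][:,:,::-1][0:180,200:440];b=t["img"][:,:,::-1][160:220,375:435];c=s["img"][:,:,::-1][165:225,225:285]
cv2.imwrite("pics/w7c.png",np.hstack([cv2.resize(a,(480,360),interpolation=cv2.INTER_CUBIC),np.vstack([cv2.resize(x,(180,180),interpolation=cv2.INTER_CUBIC) for x in(b,c)])]))
E
```

```text
11.8 [ 0.4265 -0.2519  0.1682] [[0.982, 0.188, -0.005], [0.188, -0.982, 0.003], [-0.005, -0.004, -1.0]] [ 0.  -0.5 -1.1] 0.0194
```

View pics/w7c.png

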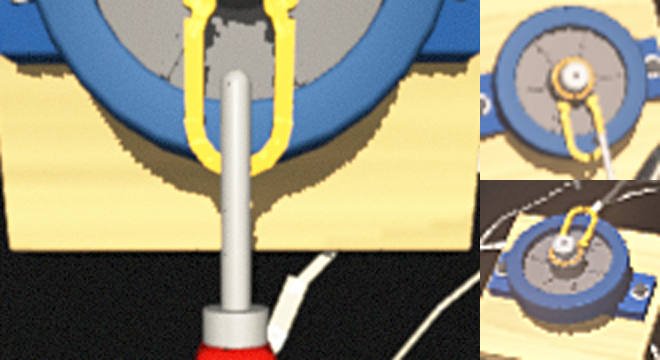

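```bash
python3 - <<'E'
from h import *
d=load("w7");s=manip.sense();C=np.array(s["tcp_rot"]);p=np.array(s["ee_pos"])
w=lambda u,v,z: back(d,200+(u+.5)/2-.5,(v+.5)/2-.5,z)
f=lambda u,v,z: C.T@(w(u,v,z)-p)
for z in(.087,.095): print(z,"bow outer",f(236,173,z),"L",f(186,100,z),"R",f(294,100,z))
print("hook",f(235,70,p[2]+.0045),"tyre out",f(230,160,.082),"tyre in (r55)",f(235,102,.082),"axle",C.T@(np.array([.594,-.219,.1])-p))
# stereo: bow outer in top and scene
t=load("top7");sc=load("scene7")
print("bow outer top", back(t,375+(583.-480)/3,160+157/3,.087), "mouth L,R", back(t,375+(558-480)/3,160+100/3,.08),back(t,375+(595-480)/3,160+98/3,.08))
print("tri bow",tri([d,sc],[(200+236/2,86.5),(225+(583-480)/3,165+(207-180)/3)]))
for sc_,o,k in((sc,(225,165),"s"),(t,(375,160),"t")):
    h=cv2.cvtColor(sc_["img"],cv2.COLOR_RGB2HSV);m=cv2.inRange(h,(20,170,150),(32,255,255))[o[1]:o[1]+60,o[0]:o[0]+60]
    y,x=np.nonzero(m);print(k,o,x.min(),x.max(),y.min(),y.max());print("\n".join("".join(".#"[v>0] for v in r[x.min():x.max()+1]) for r in m[y.min():y.max()+1]))
E
```

```text
0.087 bow outer [ 0.08995126 -0.00052882  0.08149532] L [ 0.1137904  -0.01776152  0.08146755] R [0.11373139 0.01947198 0.0813437 ]
0.095 bow outer [ 0.08948295 -0.00051307  0.07349684] L [ 0.11251357 -0.01716131  0.07347002] R [0.11245656 0.01880938 0.07335037]
hook [ 0.10594774 -0.00056306 -0.00487677] tyre out [ 0.09468399 -0.00270113  0.0864857 ] tyre in (r55) [ 0.11391393 -0.0008777   0.08641091] axle [ 0.1705999  -0.00120718  0.06820924]
bow outer top [ 0.51598626 -0.22729423  0.087     ] mouth L,R [ 0.57236207 -0.20665258  0.08      ] [ 0.57330616 -0.24229818  0.08      ]
tri bow [ 0.51550765 -0.23629731  0.0891276 ]
s (225, 165) 29 38 9 15Traceback (most recent call last):
  File "<stdin>", line 13, in <module>
  File "<stdin>", line 13, in <genexpr>
  File "<stdin>", line 13, in <genexpr>
TypeError: string indices must be integers, not 'numpy.bool'
```

Bow rests on the tyre at about z 0.089, its outer edge about 80 mm from the axle. The hook had ridden over it. I'll re-enter lower, with the tip just above the tyre top.

>>> step_arm(moves="0.06 0.02 0.1 0 0 0 0; 0.06 0.02 0.3 0 0 0 0; 0.06 0.02 0.5 0 0 0 0; 0.06 0.02 0.7 0 0 0 0; 0.06 0.02 0.85 0 0 0 0; 0.06 0.02 0.95 0 0 0 0; 0.06 0.02 1.02 0 0 0 0; 0.06 0.02 1.02 0 0 0 0")

```text
time_s: 12.75
ee_pos: [0.4297, -0.2525, 0.1174]
tcp_rot: [[0.982, 0.187, -0.005], [0.187, -0.982, 0.003], [-0.004, -0.004, -1.0]]
ft_force: [-0.3, 1.0, -1.0]
grip_width: 0.0196
```

>>> step_arm(moves="0 0 0.02 0 0 0 0; 0 0 0.02 0 0 0 0; 0 0 0.04 0 0 0 0; 0 0 0.04 0 0 0 0; 0 0 0.05 0 0 0 0; 0 0 0.05 0 0 0 0; 0 0 0.05 0 0 0 0; 0 0 0.05 0 0 0 0")

```text
time_s: 13.55
ee_pos: [0.4297, -0.2525, 0.1149]
tcp_rot: [[0.982, 0.187, -0.005], [0.187, -0.982, 0.003], [-0.004, -0.004, -1.0]]
ft_force: [-0.4, 0.3, 0.3]
grip_width: 0.02
```

>>> step_arm(moves="-0.1 0 0 0 0 0 0; -0.2 0 0 0 0 0 0; -0.3 0 0 0 0 0 0; -0.4 0 0.03 0 0 0 0; -0.5 0 0.1 0 0 0 0; -0.6 0 0.2 0 0 0 0; -0.7 0 0.2 0 0 0 0; -0.8 0 0.2 0 0 0 0")

```text
time_s: 14.35
ee_pos: [0.3897, -0.2599, 0.1048]
tcp_rot: [[0.982, 0.187, -0.005], [0.187, -0.982, 0.003], [-0.005, -0.004, -1.0]]
ft_force: [0.0, 0.1, -2.0]
grip_width: 0.0196
```

```bash
cat > mask.py <<'E'
from h import *
import sys
def ym(n,box):
    d=snap(n);u0,v0,u1,v1=box
    h=cv2.cvtColor(d["img"],cv2.COLOR_RGB2HSV);m=cv2.inRange(h,(18,190,120),(32,255,255))[v0:v1,u0:u1]
    y,x=np.nonzero(m)
    print(n,len(x),(u0+x.min(),u0+x.max(),v0+y.min(),v0+y.max()) if len(x) else "")
    if len(x): print("\n".join("".join("#" if v else "." for v in r[x.min():x.max()+1:st_]) for r in m[y.min():y.max()+1:st_]))
    return d,m
st_=int(sys.argv[1]) if len(sys.argv)>1 else 1
E
python3 - <<'E'
import sys;sys.argv=["x","2"]
import mask;from h import *
st()
mask.ym("wrist",(150,0,490,220)); mask.st_=1; mask.ym("scene",(190,130,330,230))
E
```

```text
14.35 [ 0.3897 -0.2599  0.1048] [[0.982, 0.187, -0.005], [0.187, -0.982, 0.003], [-0.005, -0.004, -1.0]] [ 0.   0.1 -2. ] 0.0196
wrist 1522 (np.int64(283), np.int64(348), np.int64(32), np.int64(98))
.................................
.................................
.......######.............#......
.....#########........#######....
.....########.........########...
....#########.........########...
....#####.#...........#########..
....#####................######..
....#####.................#####..
....####...................####..
....####...................####..
....####...................####..
...#####...................####..
...#####...................####..
...#####...................####..
...#####...................####..
...#####...................####..
...####....................####..
...####....................#####.
...####....................#####.
..#####....................#####.
..#####....................#####.
..######...................#####.
..######...................#####.
..########................######.
.#########..............########.
##########..............########.
##########..............#########
.#########..............#########
.#########..............#########
.########...............#########
.#####..................#########
...........................#####.
.............................##..
scene 0
```

The clip is following the hook, and the whole U is now in the wrist view. I'll keep pulling.

>>> step_arm(moves="-0.1 0 0.02 0 0 0 0; -0.2 0 0.05 0 0 0 0; -0.35 0 0.1 0 0 0 0; -0.5 0 0.1 0 0 0 0; -0.65 0 0.1 0 0 0 0; -0.8 0 0.1 0 0 0 0; -0.95 0 0.1 0 0 0 0; -1.1 0 0.1 0 0 0 0")

```text
time_s: 15.25
ee_pos: [0.335, -0.2704, 0.1003]
tcp_rot: [[0.982, 0.187, -0.005], [0.187, -0.982, 0.003], [-0.004, -0.004, -1.0]]
ft_force: [0.0, -0.6, -0.7]
grip_width: 0.0198
```

```bash
python3 - <<'E'
import sys;sys.argv=["x","2"]
import mask;from h import *
st()
d,_=mask.ym("wrist",(150,0,490,220)); cv2.imwrite("pics/w8.png",d["img"][:,:,::-1])
s=snap("scene","scene8"); cv2.imwrite("pics/s8c.png",s["img"][120:250,160:340,::-1])
E
```

```text
15.25 [ 0.335  -0.2704  0.1003] [[0.982, 0.187, -0.005], [0.187, -0.982, 0.003], [-0.004, -0.004, -1.0]] [ 0.  -0.6 -0.7] 0.0198
wrist 301 (np.int64(281), np.int64(347), np.int64(0), np.int64(61))
....#....#..................#....#
.........#..................#.....
........#.......................#.
...........................#....#.
...#....#..................#....#.
...#....#.........................
...#....#......................#..
...#....#.................#....#..
..........................#..#.#..
....#.............................
..........................#...#...
.......#.................#....#...
.......#.................#....#...
..#....#.................#........
..#...##..........................
.............................#....
.......#................#..#.#....
.......#................#.........
...#...#................#.........
...#...#....................#.....
.#......#..............#....#.....
.#......#.........................
#.................................
#.......#..................#......
.#......#................#........
.#...###.................#........
..##......................#.......
..................................
..................................
..........................#.......
.......................#.#........
```

```bash
python3 - <<'E'
from h import *
s=manip.sense();d=snap("wrist")
ax=np.array([.594,-.219])
for v in(62,0,48):
  for z in(.02,.05,.08):
    q=back(d,316,v,z);print(v,z,q.round(4),"r",np.linalg.norm(q[:2]-ax).round(4))
print("tip",s["ee_pos"]+np.array(s["tcp_rot"])@[.103,-.0003,.0326])
i=d["img"]
for v in range(0,110,6): print(v,[tuple(int(k) for k in i[v,u]) for u in(270,287,300,330,343)])
E
```

```text
62 0.02 [ 0.4382 -0.2491  0.02  ] r 0.1586
62 0.05 [ 0.4347 -0.2501  0.05  ] r 0.1623
62 0.08 [ 0.4311 -0.2511  0.08  ] r 0.166
0 0.02 [ 0.4756 -0.2421  0.02  ] r 0.1207
0 0.05 [ 0.4672 -0.244   0.05  ] r 0.1292
0 0.08 [ 0.4589 -0.2459  0.08  ] r 0.1377
48 0.02 [ 0.447  -0.2474  0.02  ] r 0.1497
48 0.05 [ 0.4423 -0.2486  0.05  ] r 0.1546
48 0.08 [ 0.4376 -0.2498  0.08  ] r 0.1594
tip [ 0.43549498 -0.25065344  0.0671268 ]
0 [(32, 25, 23), (18, 20, 23), (73, 57, 31), (39, 44, 39), (255, 255, 74)]
6 [(44, 44, 42), (73, 59, 46), (15, 17, 21), (51, 53, 44), (255, 255, 76)]
12 [(43, 44, 44), (246, 181, 52), (29, 31, 27), (49, 45, 46), (255, 255, 69)]
18 [(44, 48, 47), (255, 255, 65), (41, 42, 40), (38, 44, 50), (120, 86, 41)]
24 [(48, 47, 45), (255, 255, 75), (41, 43, 45), (97, 77, 47), (31, 34, 40)]
30 [(48, 47, 47), (255, 255, 75), (46, 46, 43), (255, 251, 65), (47, 51, 45)]
36 [(46, 48, 45), (255, 204, 47), (44, 49, 48), (255, 255, 76), (36, 40, 37)]
42 [(47, 47, 49), (255, 255, 65), (39, 40, 49), (255, 255, 66), (255, 255, 251)]
48 [(54, 54, 55), (255, 255, 69), (52, 52, 52), (255, 255, 73), (255, 255, 255)]
54 [(47, 54, 47), (33, 40, 36), (51, 50, 50), (255, 255, 69), (255, 255, 255)]
60 [(44, 43, 44), (56, 57, 51), (50, 51, 49), (255, 255, 68), (255, 255, 255)]
66 [(41, 49, 49), (54, 50, 47), (51, 55, 53), (41, 50, 44), (255, 255, 255)]
72 [(51, 51, 48), (49, 49, 47), (51, 52, 51), (255, 255, 255), (255, 255, 255)]
78 [(49, 51, 48), (51, 49, 50), (57, 54, 54), (255, 255, 255), (255, 250, 221)]
84 [(42, 46, 46), (49, 51, 51), (47, 44, 49), (255, 255, 255), (48, 45, 49)]
90 [(47, 49, 42), (42, 44, 46), (50, 49, 50), (255, 255, 255), (56, 57, 53)]
96 [(48, 53, 51), (51, 52, 54), (255, 255, 255), (255, 255, 255), (47, 50, 44)]
102 [(48, 48, 48), (41, 48, 44), (255, 255, 255), (255, 255, 255), (52, 51, 48)]
108 [(52, 49, 50), (255, 255, 255), (46, 53, 49), (37, 40, 37), (45, 53, 49)]
```

The clip now lies at the board's edge, bow about 160 mm and mouth over 90 mm from the axle, clear of the wheel. I'll lift out and return the pick to its rest.

>>> step_arm(moves="0.02 0 -0.2 0 0 0 0; 0.02 0 -0.6 0 0 0 0; 0.02 0 -1 0 0 0 0; 0.02 0 -1.3 0 0 0 0; 0.02 0 -1.3 0 0 0 0; 0.02 -0.5 -1.3 0 0 0 0; 0.02 -1 -1.3 0 0 0 0; 0.02 -1.5 -1.3 0 0 0 0")

```text
time_s: 16.2
ee_pos: [0.3221, -0.1958, 0.1652]
tcp_rot: [[0.983, 0.186, -0.005], [0.186, -0.983, 0.004], [-0.005, -0.004, -1.0]]
ft_force: [0.8, 0.9, -0.9]
grip_width: 0.0199
```

```bash
python3 - <<'E'
from h import *
st();go([.4634,.0104,.15],Rz(1.4))
t=snap("top","top9");s=snap("scene","scene9")
for n,d,b in(("t",t,(375,200,445,270)),("s",s,(190,120,290,215))):
    print(n);h=cv2.cvtColor(d["img"],cv2.COLOR_RGB2HSV)[b[1]:b[3],b[0]:b[2]]
    m=cv2.inRange(h,(18,190,120),(34,255,255));y,x=np.nonzero(m);print(list(zip(x+b[0],y+b[1]))[::6] if len(x)<400 else len(x))
E
```

```text
16.2 [ 0.3221 -0.1958  0.1652] [[0.983, 0.186, -0.005], [0.186, -0.983, 0.004], [-0.005, -0.004, -1.0]] [ 0.8  0.9 -0.9] 0.0199
move [ 3.543 -3.525  0.303] [-0.039  0.048  1.551]
t
[]
s
[]
```

>>> step_arm(moves="0.4 -0.4 0 0 0 0.2 0; 0.9 -0.9 0 0 0 0.5 0; 1.5 -1.5 0.1 0 0 0.8 0; 2.1 -2.1 0.1 0 0 1.1 0; 2.7 -2.7 0.2 0 0 1.4 0; 3.2 -3.2 0.3 0 0 1.55 0; 3.54 -3.53 0.3 0 0.05 1.55 0; 3.54 -3.53 0.3 0 0.05 1.55 0")

```text
time_s: 17.1
ee_pos: [0.4639, 0.0141, 0.1496]
tcp_rot: [[1.0, 0.029, -0.001], [0.029, -1.0, 0.006], [-0.0, -0.006, -1.0]]
ft_force: [-0.4, -0.6, -1.0]
grip_width: 0.02
```

```bash
python3 - <<'E'
from h import *
st();go([.4634,.0104,.0425],Rz(1.4))
t=snap("top","top10");s=snap("scene","scene10")
a=cv2.resize(t["img"][140:280,300:470,::-1],None,fx=2.3,fy=2.3,interpolation=cv2.INTER_CUBIC);b=cv2.resize(s["img"][130:240,180:350,::-1],(a.shape[1],a.shape[0]),interpolation=cv2.INTER_CUBIC)
cv2.imwrite("pics/c10.png",np.hstack([a,b]))
E
```

```text
17.1 [0.4639 0.0141 0.1496] [[1.0, 0.029, -0.001], [0.029, -1.0, 0.006], [-0.0, -0.006, -1.0]] [-0.4 -0.6 -1. ] 0.02
move [-0.012  0.085  2.141] [-0.053  0.004  0.045]
```

View pics/c10.png

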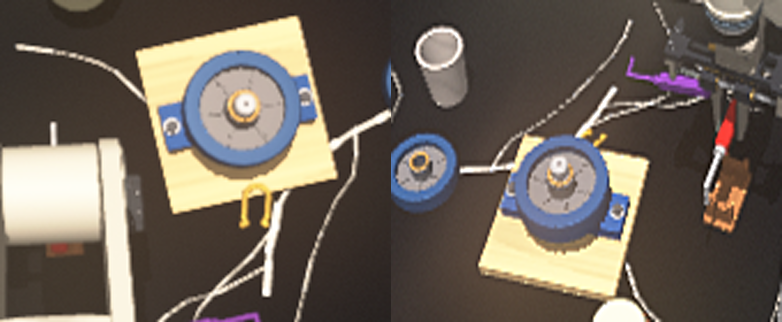

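The clip lies at the board's edge (crop 256,205), more than 100 mm from the axle and clear of the wheel. Next the pick goes back in its rest.

>>> step_arm(moves="-0.01 0.08 0.2 -0.05 0 0.04 0; -0.01 0.08 0.6 -0.05 0 0.04 0; -0.01 0.08 1 -0.05 0 0.04 0; -0.01 0.08 1.4 -0.05 0 0.04 0; -0.01 0.08 1.7 -0.05 0 0.04 0; -0.01 0.08 1.9 -0.05 0 0.04 0; -0.01 0.08 2.05 -0.05 0 0.04 0; -0.01 0.08 2.14 -0.05 0 0.04 0")

```text
time_s: 18.0
ee_pos: [0.4609, 0.0082, 0.0419]
tcp_rot: [[1.0, 0.023, -0.003], [0.023, -1.0, -0.0], [-0.003, 0.0, -1.0]]
ft_force: [0.1, -0.1, -0.9]
grip_width: 0.0198
```

>>> step_arm(moves="0 0 0 0 0 0 0; 0 0 0 0 0 0 60; 0 0 0 0 0 0 60; 0 0 0 0 0 0 60; 0 0 0 0 0 0 60; 0 0 -0.05 0 0 0 60; 0 0 -0.4 0 0 0 60; 0 0 -1 0 0 0 60")

```text
time_s: 18.8
ee_pos: [0.4597, 0.0083, 0.0913]
tcp_rot: [[1.0, 0.023, -0.006], [0.023, -1.0, -0.0], [-0.006, 0.0, -1.0]]
ft_force: [1.3, 0.9, 0.6]
grip_width: 0.0554
```

>>> step_arm(moves="0 0 -0.6 0 0 0 80; 0 0 -1.2 0 0 0 80; 0 0 -1.8 0 0 0 80; 0 0 -2.2 0 0 0 80; 0 0 -2.2 0 0 0 80; 0 0 -2.2 0 0 0 80; 0 0 -2.2 0 0 0 80; 0 0 -2.2 0 0 0 80")

```text
time_s: 19.6
ee_pos: [0.4595, 0.0083, 0.2001]
tcp_rot: [[1.0, 0.023, -0.009], [0.023, -1.0, -0.001], [-0.009, 0.0, -1.0]]
ft_force: [0.7, -0.2, -0.5]
grip_width: 0.0734
```

```bash
python3 - <<'E'
from h import *
st();d=snap("wrist","w11")
h=cv2.cvtColor(d["img"],cv2.COLOR_RGB2HSV);m=cv2.inRange(h,(0,200,90),(4,255,255))
y,x=np.nonzero(m);print(len(x),x.min(),x.max(),y.min(),y.max())
for v in(y.min()+8,y.max()-8): q=x[y==v];print(v,q.min(),q.max())
a=np.array([.594,-.2195])
for w in(11,-79,-30): print(w);go(np.r_[a,.17],Rz(w))
E
```

```text
19.6 [0.4595 0.0083 0.2001] [[1.0, 0.023, -0.009], [0.023, -1.0, -0.001], [-0.009, 0.0, -1.0]] [ 0.7 -0.2 -0.5] 0.0734
1692 308 328 138 228
146 309 328
220 309 327
11
move [2.585 4.617 0.585] [-0.004  0.081 -1.612]
-79
move [2.585 4.617 0.585] [ 0.059  0.065 13.388]
-30
move [2.585 4.617 0.585] [0.025 0.078 5.221]
```

The pick is back in its rest, with the handle straight in the wrist view. Moving over the wheel.

>>> step_arm(moves="0.4 0.7 0 0 0.08 -0.3 100; 0.8 1.4 0 0 0.08 -0.6 100; 1.2 2.1 0 0 0.08 -0.9 100; 1.6 2.8 0 0 0.08 -1.2 100; 2 3.5 0.1 0 0.08 -1.5 100; 2.3 4.1 0.2 0 0.08 -1.6 100; 2.59 4.6 0.3 0 0.08 -1.6 100; 2.59 4.62 0.3 0 0.08 -1.6 100")

```text
time_s: 20.45
ee_pos: [0.5951, -0.2222, 0.1823]
tcp_rot: [[0.982, 0.188, -0.001], [0.188, -0.982, 0.0], [-0.001, -0.001, -1.0]]
ft_force: [0.1, -0.3, -0.7]
grip_width: 0.0919
```

```bash
python3 - <<'E'
from h import *
st();d=snap("wrist","w12");i=d["img"]
s=manip.sense();C=np.array(s["tcp_rot"]);p=np.array(s["ee_pos"])
a=C.T@(np.array([.594,-.2195,.112])-p);print("axle exp",a,proj(d,[.594,-.2195,.112]),proj(d,[.594,-.2195,.082]))
h=cv2.cvtColor(i,cv2.COLOR_RGB2HSV)
m=cv2.inRange(h,(98,100,50),(118,255,255))
for v in range(0,260,10):
    x=np.nonzero(m[v])[0]
    if len(x): print(v,x.min(),x.max(),len(x))
E
```

```text
20.45 [ 0.5951 -0.2222  0.1823] [[0.982, 0.188, -0.001], [0.188, -0.982, 0.0], [-0.001, -0.001, -1.0]] [ 0.1 -0.3 -0.7] 0.0919
axle exp [ 0.00022156 -0.00122958  0.07059696] [313.99567292 212.21914859] [314.45811219 200.76467427]
120 282 351 70
130 264 367 104
140 253 378 93
150 245 601 142
160 215 612 191
170 215 616 151
180 216 619 107
190 231 619 94
200 218 618 104
210 219 615 118
220 236 610 97
230 239 601 109
240 246 589 131
250 253 564 109
```

View pics/w12.png

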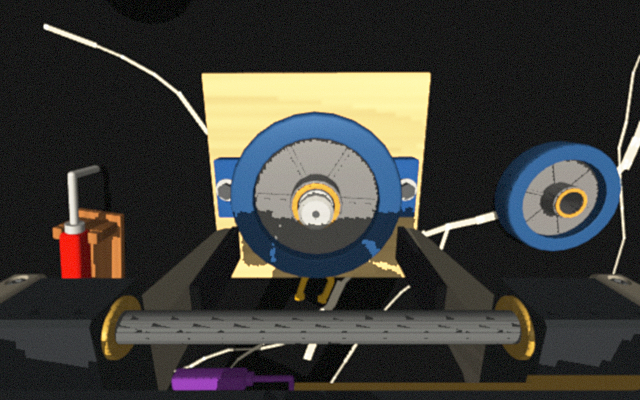

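The head at (316,213) sits where expected (314,212), so the gripper is centred to about 1 mm. The pick is in its rest at (75,235). I'll descend and grip the hub.

>>> step_arm(moves="0 0 0.3 0 0 0 100; 0 0 0.7 0 0 0 100; 0 0 1.1 0 0 0 100; 0 0 1.4 0 0 0 100; 0 0 1.65 0 0 0 100; 0 0 1.8 0 0 0 100; 0 0 1.9 0 0 0 100; 0 0 1.9 0 0 0 30")

```text
time_s: 21.3
ee_pos: [0.594, -0.2172, 0.0932]
tcp_rot: [[0.983, 0.186, -0.002], [0.186, -0.982, 0.007], [-0.001, -0.007, -1.0]]
ft_force: [-8.4, 26.2, 27.7]
grip_width: 0.0861
```

>>> step_arm(moves="0 0 0 0 0 0 20; 0 0 0 0 0 0 10; 0 0 0 0 0 0 0; 0 0 0 0 0 0 0; 0 0 0 0 0 0 0; 0 0 0 0 0 0 0; 0 0 0 0 0 0 0; 0 0 0 0 0 0 0")

```text
time_s: 22.1
ee_pos: [0.5945, -0.219, 0.093]
tcp_rot: [[0.982, 0.186, -0.001], [0.186, -0.982, 0.004], [-0.0, -0.004, -1.0]]
ft_force: [1.6, -8.5, -0.8]
grip_width: 0.0428
```

The open fingers touched the tyre, which stopped the descent 6 mm high. The hub is gripped, but I'll open part-way, lower and regrip deeper.

>>> step_arm(moves="0 0 0 0 0 0 60; 0 0 0 0 0 0 60; 0 0 0 0 0 0 60; 0 0 0.06 0 0 0 60; 0 0 0.12 0 0 0 60; 0 0 0.12 0 0 0 60; 0 0 0.12 0 0 0 20; 0 0 0.12 0 0 0 0")

```text
time_s: 22.9
ee_pos: [0.5946, -0.2192, 0.0871]
tcp_rot: [[0.982, 0.187, -0.001], [0.187, -0.982, 0.004], [0.0, -0.004, -1.0]]
ft_force: [0.2, -0.7, -2.5]
grip_width: 0.0429
```

>>> step_arm(moves="0 0 0 0 0 0 0; 0 0 0 0 0 0 0; 0 0 0 0 0 0 0; 0 0 0 0 0 0 0; 0 0 -0.05 0 0 0 0; 0 0 -0.1 0 0 0 0; 0 0 -0.2 0 0 0 0; 0 0 -0.3 0 0 0 0")

```text
time_s: 23.7
ee_pos: [0.5944, -0.2191, 0.1023]
tcp_rot: [[0.982, 0.187, -0.001], [0.187, -0.982, 0.004], [-0.0, -0.004, -1.0]]
ft_force: [0.1, -1.0, -4.5]
grip_width: 0.0424
```

>>> step_arm(moves="0 0 -0.15 0 0 0 0; 0 0 -0.35 0 0 0 0; 0 0 -0.6 0 0 0 0; 0 0 -0.85 0 0 0 0; 0 0 -1.1 0 0 0 0; 0 0 -1.35 0 0 0 0; 0 0 -1.5 0 0 0 0; 0 0 -1.5 0 0 0 0")

```text
time_s: 24.5
ee_pos: [0.5953, -0.2197, 0.1789]
tcp_rot: [[0.982, 0.187, 0.001], [0.187, -0.982, 0.003], [0.002, -0.003, -1.0]]
ft_force: [0.5, 0.3, -4.1]
grip_width: 0.043
```

```bash
python3 - <<'E'
from h import *
st();go([.5855,.258,.175],Rz(11))
E
```

```text
24.5 [ 0.5953 -0.2197  0.1789] [[0.982, 0.187, 0.001], [0.187, -0.982, 0.003], [0.002, -0.003, -1.0]] [ 0.5  0.3 -4.1] 0.043
move [ 1.591 -9.422  0.111] [-0.03  -0.015 -0.041]
```

>>> step_arm(moves="0.05 -0.3 0 0 0 0 0; 0.15 -0.8 0 0 0 0 0; 0.25 -1.4 0 0 0 0 0; 0.35 -2 0 0 0 0 0; 0.45 -2.6 0 0 0 0 0; 0.55 -3.2 0 0 0 0 0; 0.65 -3.8 0 0 0 0 0; 0.75 -4.4 0 0 0 0 0")

```text
time_s: 25.3
ee_pos: [0.5901, 0.0055, 0.179]
tcp_rot: [[0.982, 0.187, -0.0], [0.187, -0.982, 0.004], [0.0, -0.004, -1.0]]
ft_force: [-0.5, -0.1, -4.2]
grip_width: 0.0432
```

>>> step_arm(moves="0.1 -0.6 0 0 0 0 0; 0.2 -1.2 0 0 0 0 0; 0.3 -1.8 0 0 0 0 0; 0.4 -2.4 0 0 0 0 0; 0.5 -3 0 0 0 0 0; 0.6 -3.6 0 0 0 0 0; 0.7 -4.1 0 0 0 0 0; 0.75 -4.4 0 0 0 0 0")

```text
time_s: 26.1
ee_pos: [0.5848, 0.231, 0.1791]
tcp_rot: [[0.982, 0.188, -0.001], [0.188, -0.982, 0.004], [-0.001, -0.004, -1.0]]
ft_force: [-0.1, -0.3, -4.1]
grip_width: 0.0426
```

```bash
python3 - <<'E'
from h import *
st();go([.5855,.258,.055],Rz(11))
E
```

```text
26.1 [0.5848 0.231  0.1791] [[0.982, 0.188, -0.001], [0.188, -0.982, 0.004], [-0.001, -0.004, -1.0]] [-0.1 -0.3 -4.1] 0.0426
move [ 0.117 -0.518  2.484] [-0.039  0.007 -0.026]
```

>>> step_arm(moves="0.1 -0.3 0.2 0 0 0 0; 0.12 -0.5 0.6 0 0 0 0; 0.12 -0.52 1.1 0 0 0 0; 0.12 -0.52 1.6 0 0 0 0; 0.12 -0.52 2 0 0 0 0; 0.12 -0.52 2.25 0 0 0 0; 0.12 -0.52 2.4 0 0 0 0; 0.12 -0.52 2.4 0 0 0 0")

```text
time_s: 26.9
ee_pos: [0.5852, 0.2578, 0.0582]
tcp_rot: [[0.982, 0.188, -0.003], [0.188, -0.982, 0.003], [-0.002, -0.004, -1.0]]
ft_force: [-0.2, -0.2, -3.6]
grip_width: 0.043
```

>>> step_arm(moves="0 0 0.03 0 0 0 0; 0 0 0.06 0 0 0 0; 0 0 0.09 0 0 0 0; 0 0 0.12 0 0 0 0; 0 0 0.15 0 0 0 0; 0 0 0.17 0 0 0 0; 0 0 0.18 0 0 0 0; 0 0 0.18 0 0 0 0")

```text
time_s: 27.7
ee_pos: [0.5851, 0.2579, 0.0491]
tcp_rot: [[0.982, 0.188, -0.003], [0.188, -0.982, 0.003], [-0.002, -0.004, -1.0]]
ft_force: [0.8, -0.1, -4.1]
grip_width: 0.0432
```

>>> step_arm(moves="0 0 0.01 0 0 0 0; 0 0 0.02 0 0 0 0; 0 0 0.03 0 0 0 0; 0 0 0.035 0 0 0 0; 0 0 0.04 0 0 0 0; 0 0 0.045 0 0 0 0; 0 0 0.05 0 0 0 0; 0 0 0.05 0 0 0 0")

```text
time_s: 28.5
ee_pos: [0.5851, 0.2577, 0.047]
tcp_rot: [[0.982, 0.188, -0.003], [0.188, -0.982, 0.003], [-0.002, -0.004, -1.0]]
ft_force: [-2.9, -2.3, 3.0]
grip_width: 0.0427
```

The force has changed sign, so the wheel is resting on the mat. I'll release with a small opening and go straight up.

>>> step_arm(moves="0 0 0 0 0 0 50; 0 0 0 0 0 0 60; 0 0 0 0 0 0 60; 0 0 0 0 0 0 60; 0 0 -0.3 0 0 0 60; 0 0 -0.8 0 0 0 60; 0 0 -1.5 0 0 0 60; 0 0 -2.2 0 0 0 60")

```text
time_s: 29.3
ee_pos: [0.5853, 0.2574, 0.159]
tcp_rot: [[0.982, 0.188, -0.003], [0.188, -0.982, 0.003], [-0.003, -0.004, -1.0]]
ft_force: [0.9, -0.6, 0.1]
grip_width: 0.0552
```

>>> step_arm(moves="-0.5 0 -0.5 0 0 0 60; -1 0 -1 0 0 0 60; -1.5 0 -1 0 0 0 60; -2 0 -1 0 0 0 60; -2 0 -1 0 0 0 60; -2 0 -1 0 0 0 60; -2 0 -1 0 0 0 60; -2 0 -1 0 0 0 60")

```text
time_s: 30.1
ee_pos: [0.4881, 0.2386, 0.2093]
tcp_rot: [[0.982, 0.188, -0.003], [0.188, -0.982, 0.003], [-0.002, -0.004, -1.0]]
ft_force: [0.5, 0.2, 0.4]
grip_width: 0.0553
```

```bash
python3 - <<'E'
from h import *
st();t=snap("top","top13");s=snap("scene","scene13");w=snap("wrist","w13")
for n,d,b,z in(("s",s,(330,190,430,280),.042),("w",w,(0,0,640,220),.042),("t",t,(200,150,295,245),.042)):
    h=cv2.cvtColor(d["img"],cv2.COLOR_RGB2HSV)[b[1]:b[3],b[0]:b[2]]
    m=cv2.inRange(h,(98,110,50),(118,255,255));c=max(cv2.findContours(m,0,1)[0],key=cv2.contourArea,default=None)
    if c is not None and len(c)>5:
        e=cv2.fitEllipse(cv2.convexHull(c));print(n,e,back(d,e[0][0]+b[0],e[0][1]+b[1],z))
# change of bystanders between start and now
a=load("scene0")["img"].astype(int)
for n,b in(("lamp",(260,228,302,280)),("cup",(188,136,216,168)),("coast",(428,238,475,282)),("pick",(310,175,342,222))):
    print(n,np.abs(a-s["img"])[b[1]:b[3],b[0]:b[2]].mean().round(1))
E
```

```text
30.1 [0.4881 0.2386 0.2093] [[0.982, 0.188, -0.003], [0.188, -0.982, 0.003], [-0.002, -0.004, -1.0]] [0.5 0.2 0.4] 0.0553
s ((49.714900970458984, 50.5499153137207), (39.76975631713867, 43.45169448852539), 111.22071838378906) [0.59253908 0.25867547 0.042     ]
w ((317.6663818359375, 78.9708251953125), (150.0645294189453, 159.9110565185547), 179.60491943359375) [0.58755878 0.25821929 0.042     ]
lamp 2.2
cup 2.5
coast 1.9
pick 7.3
```

```bash
python3 - <<'E'
from h import *
t=load("top13");h=cv2.cvtColor(t["img"],cv2.COLOR_RGB2HSV);b=(390,210,430,245)
m=cv2.inRange(h,(18,150,110),(34,255,255))[b[1]:b[3],b[0]:b[2]];y,x=np.nonzero(m)
if len(x): q=back(t,x.mean()+b[0],y.mean()+b[1],.01);print("clip",len(x),q,np.linalg.norm(q[:2]-[.594,-.2195]))
print(manip.job_done())
E
```

```text
clip 116 [ 0.46970224 -0.24154993  0.01      ] 0.1262383917494404
the job is handed in; nothing more can be done
None
```

The job is handed in at about 30 s of the 61 s allowed. The clip is off the axle, the pick is back in its wooden rest, and the wheel lies on the mat. No verdict was reported.

**What went wrong along the way:**
- I lifted before the fingers had closed on the pick, so the first grasp missed. The pick had not moved, and the second grasp held.
- After the clip came off the groove, the hook rode over it and left it lying on the tyre. I hooked it again, lower, and dragged it off the wheel.
- Going down on the hub, the open fingers pressed on the tyre, with about 28 N upward and 27 N sideways at the end of that move. I opened them part-way, went lower and gripped again.

**Last checks:**
- **Wheel:** its centre measured 2–7 mm from my estimate of the mat's centre in two views. The two views disagree by about 5 mm, and the top view gave no fit. It looked flat. The force changed gently from −4 to +3 N as it touched down.
- **Clip:** it lies at the edge of the axle board, about 126 mm from the axle line.
- **Pick:** last seen lying in its rest, just before I gripped the wheel. The final picture showed only a small difference there.
- **Bystanders:** the final scene picture showed almost no change around the lamp, cup or coasters.

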